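# Line up the parts boxes by height on the kitting board

### The arm

A 6-joint arm with a two-finger parallel gripper is mounted at the origin on the work surface. World frame = base frame: x ahead of the robot, y to its left, z up, the work surface at z = 0. Lengths are in m, angles in rad, forces in N, time in s.
With the tool pointing down it reaches from about 0.4 to 0.825 m from the base axis. Payload 7 kg.
Tool frame: the origin (TCP) lies on the centre line of the jaws, within the pads' length; the fingertips stand 8 mm ahead of it and the grasp point (between the pads) lies 11 mm behind it; z points along the fingers, y is the line along which they close (so a half turn about z gives the same grasp; the last joint's range is limited). The gripper opens to 85 mm and grips with 20 to 120 N. Pads are 22 mm wide; open, the fingers measure 114 mm over their backs; the gripper's body (76 mm by 85 mm) begins 54 mm behind the grasp point. The pads swing forward as they close: fully open they stand 13 mm farther back than shut.
Start: joints at [1.624, 0.359, 0.012, 0, -1.224, -0.288], TCP at [0.157, 0.656, 0.239] pointing down, gripper open.
Joint ranges: [-3.07, 3.07], [-1.43, 2.12], [-1.02, 1.25], [-3.03, 1.67], [-3.05, -0], [-3.03, 3.03]. Speed limits (rad/s): [2.39, 2.39, 3.01, 3.14, 3.14, 3.14].

### API

Orientations are given as a unit quaternion [w, x, y, z].
In Python, from bench import r, cams gives the robot as it stands. The module is installed in compiled form; this text tells all that it offers.
- The arm moves only by the tool drive_tool, never from a script. Its argument "motion" is a list of rows, each a list of 5 numbers: the shift along the world's x, y, z in m, then the turn about the world's z in rad, then the finger opening in m, from 0 to 0.0854. In form: [[dx, dy, dz, spin, fingers], ...]. A call has 1 to 10 rows; each row shifts and turns the commanded pose from where the row before left it; what a row does not reach is not made up. A row lasts 1/10 s, in which the tool goes at most 50 mm and 8.59 degrees, less where a joint would pass 70% of its speed; a pose out of reach is approached as far as the arm can. A call is refused whole if a number of a shift passes 0.05 or a number of a turn 0.15, either way. A call with a gripper value outside its range is refused whole. The fingers move at their own pace and stop on an object; "grip_force" is the grip in N (left out, the last holds). Time passes only in rows, so rows that do not move let the fingers close. It gives the time, the measured TCP pose, the force, the opening and the grip force at its end, in the units of the state.
- r.state(): the state, without advancing time (a new reading comes with each control period).
- cams.grab_frame(name): name is "side" or "top" or "wrist"; returns a dict with "pixels" (420x560x3 uint8, red, green, blue), "vfov" (degrees; the focal length in pixels is half the picture's height over the tangent of half this angle, whatever the lens; pixels are square), "cx", "cy" (the principal point, pixels), "k1" (the pictures are not rectified: a ray, as slopes to the right and down, at radius r is drawn at 1 + k1 r^2 times it, then the intrinsics apply), "origin" and "attitude" of the camera in the world. Camera axes: x right, y down, z forward; pixel columns grow to the right and rows downward; lengths in m; the calibration is good to about 2 mm. A picture is of the moment at which its call begins. There is no depth.
- r.hand_in(): hands the job in; it is judged then, once.
The state is a dict: "time": time; "q": joint angles; "dq": joint speeds; "joint_torque": joint torques, N m; "tool_pos": TCP position; "orientation": TCP orientation; "ft_force": force on the tool from outside, world axes, zero at the start; "ft_torque": the same for the moment, N m; "opening": finger opening in m; "finger_force": force on a finger pad.
Only numpy, scipy, OpenCV 4.12 (cv2) and the standard library are available. Lean on these libraries where they do the work, as an engineer would, in place of code of your own. Each camera call takes 0.05 s, during which the arm holds its last target. There are 200 camera calls.

### The job

Stand the three parts boxes that have recessed lids on the marks of the kitting board in order of height, the tallest next to the upright end block, then the medium one, and the lowest on the mark farthest from the block, each centred in its outline with its long side along the board. Then put the flat box with the grip bar on top of the lowest box, so that its feet sit down in the recesses of that lid. Do not shift or knock over the small lens barrel standing among the boxes.

Things in the scene. Friction and masses are not known exactly. Their poses are not given: they have to be found in the camera images.
- tall_box: Tallest parts box, loose: black, grey lid, blank labels, up to 0.45 kg. Straight sides 70 mm (its x) by 52 mm (its y, grip across this), 95 mm from soles to lid top. Origin: centre of the underside, level with the soles; z up. Lid: four recesses 14 x 14 mm, 6 mm deep, centred 24 mm along x, 15 mm along y from the middle. Four tapered feet 10 mm across, 5 mm tall, at the same spacing.
- medium_box: Medium parts box, loose: like the tall one but lower, up to 0.34 kg. Straight sides 70 mm (its x) by 52 mm (its y, grip across this), 67 mm from soles to lid top. Origin: centre of the underside, level with the soles; z up. Lid: four recesses 14 x 14 mm, 6 mm deep, centred 24 mm along x, 15 mm along y from the middle. Four tapered feet 10 mm across, 5 mm tall, at the same spacing.
- low_box: Lowest parts box, loose: like the tall one but lower, up to 0.25 kg. Straight sides 70 mm (its x) by 52 mm (its y, grip across this), 39 mm from soles to lid top. Origin: centre of the underside, level with the soles; z up. Lid: four recesses 14 x 14 mm, 6 mm deep, centred 24 mm along x, 15 mm along y from the middle. Four tapered feet 10 mm across, 5 mm tall, at the same spacing.
- flat_box: Flat black box, loose, up to 0.17 kg; grey lid with a grip bar, no recesses. Straight sides 70 mm (its x) by 52 mm (its y, grip across this), 27 mm from soles to lid top. Origin: centre of the underside, level with the soles; z up. Bar: 44 mm along x, 12 mm thick, its top 46 mm above the soles. Same feet as the other boxes. Seated on one, its soles are 5 mm below that lid's top, with 2 mm play.
- board: Fixed bare aluminium kitting board lying on the table, 350 mm long (its y) by 95 mm (its x), 6 mm thick, three outlined marks in a row 90 mm apart along y. Origin: centre of its underside; z up. One end carries the upright end block, the other only a lip 5 mm high.
- end_block: Fixed dark steel block standing on the board at one of its two ends (which one changes), 24 mm along the board by 80 mm across, 50 mm high. Origin: centre of its foot, on the board's top, 160 mm from the board's middle, 70 mm from the middle of the nearest mark.
- mark_a: End mark, at the board's -y end. Black painted outline on the board for one box, 76 mm along the board by 58 mm across. Origin: its middle, on the board's top face (6 mm above the table); z up, y along the board.
- mark_b: Middle mark. Black painted outline on the board for one box, 76 mm along the board by 58 mm across. Origin: its middle, on the board's top face (6 mm above the table); z up, y along the board.
- mark_c: End mark, at the board's +y end. Black painted outline on the board for one box, 76 mm along the board by 58 mm across. Origin: its middle, on the board's top face (6 mm above the table); z up, y along the board.
- lens: Loose lens barrel standing upright on the table among the boxes, not to be moved: dark metal cylinder 30 mm across, 34 mm high, glass on top. Origin: centre of its underside; z up.
Not all that is in view belongs to the job. Leave any green or turquoise look-alike of the tall_box alone.

How it is judged:
By the outcome, as a careful person would: the job done as asked, in the order asked, and still so for the second after the job is handed in, with the robot touching nothing.
It also fails if it takes over 102 s, if anything falls off the work surface, if the arm or the gripper's body presses on something with over 40 N, if the wrist force passes 120 N, or if a joint passes its speed limit or range.

## Working session

There is one attempt and no reset: what is moved stays moved. The work goes in short steps, Python scripts to look and compute and a tool call to move; the robot and the scene stay as the last step left them, time stands still between calls to the robot, and variables do not carry over. Pictures are saved under pics/ and viewed, at most 16 in all, crops included, and the job is handed in when it is done.

Besides the shell and the picture viewer there is one more tool, called in YAML: its name, and indented under it one key for each argument. drive_tool: Moves the arm, as the interface text tells. Its arguments: {"type":"object","properties":{"motion":{"type":"array"},"grip_force":{"type":"number"}},"required":["motion"]}

```bash
mkdir -p pics
cat > h.py <<'E'
import numpy as np, cv2, pickle
from bench import r, cams
from scipy.spatial.transform import Rotation as R
def grab(n,f=None):
    d=cams.grab_frame(n)
    if f:
        cv2.imwrite(f'pics/{f}.png',cv2.cvtColor(d['pixels'],cv2.COLOR_RGB2BGR)); pickle.dump(d,open(f'pics/{f}.pkl','wb'))
    return d
def load(f): return pickle.load(open(f'pics/{f}.pkl','rb'))
def cam(d):
    h=d['pixels'].shape[0]; f=h/2/np.tan(np.radians(d['vfov'])/2)
    a=np.array(d['attitude'],float)
    M=a if a.shape==(3,3) else R.from_quat(a[[1,2,3,0]]).as_matrix()
    K=np.array([[f,0,d['cx']],[0,f,d['cy']],[0,0,1]]); return K,np.array([d['k1'],0,0,0,0.]),M,np.array(d['origin'],float)
def proj(d,P):
    K,D,M,o=cam(d); c=(np.atleast_2d(P)-o)@M
    s=c[:,:2]/c[:,2:]; s=s*(1+D[0]*(s**2).sum(1,keepdims=True)); return s*K[0,0]+K[:2,2]
def ray(d,uv):
    K,D,M,o=cam(d); uv=np.array(uv,float).reshape(-1,1,2)
    s=cv2.undistortPoints(uv,K,D).reshape(-1,2); return o,np.c_[s,np.ones(len(s))]@M.T
def at(d,uv,z):
    o,v=ray(d,uv); return o+v*((z-o[2])/v[:,2])[:,None]
E
python3 - <<'E'
from h import *
for n in('top','side','wrist'):
    d=grab(n,n+'0'); print(n,d['vfov'],d['cx'],d['cy'],d['k1'],d['origin'],d['attitude'])
print(r.state())
E
```

```text
top 48.654678996414795 277.11299053075413 206.61093519826167 -0.12706710549120287 [ 0.37998116 -0.01339722  0.97403328] [ 0.03676367 -0.69800138  0.71444068 -0.03189063]
side 50.96153292256337 284.90377181599183 204.52677079865688 0.033054333970374494 [0.15750201 0.57632166 0.60948028] [ 0.11235411 -0.25642358  0.8685536  -0.40894761]
wrist 67.44301209048749 275.84524692990925 209.2599928019433 -0.013385366220422568 [0.22256127 0.64018794 0.37557501] [-0.08415464 -0.6136382   0.77805696  0.10485002]
{'time': 0.15, 'q': array([ 1.62409090e+00,  3.59225129e-01,  1.12821732e-02, -2.58075132e-04,
       -1.22407669e+00, -2.88070733e-01]), 'dq': array([ 0.00010429, -0.00101872,  0.00196544,  0.00112152, -0.00114031,
       -0.0006914 ]), 'joint_torque': array([-8.58574222e-04, -5.83874023e+01,  2.93648815e+01,  6.94039911e+00,
       -4.28830477e-03,  4.95993433e-06]), 'tool_pos': array([0.156982  , 0.65614129, 0.23858207]), 'orientation': array([ 6.23379351e-04,  9.93112589e-01, -1.17162263e-01, -1.56756236e-05]), 'ft_force': array([ 1.02501714, -0.03582114, -0.50877513]), 'ft_torque': array([ 0.02150173, -0.05545364, -0.05214895]), 'finger_force': 0.0, 'opening': 0.08539038400851695}
```

View pics/top0.png

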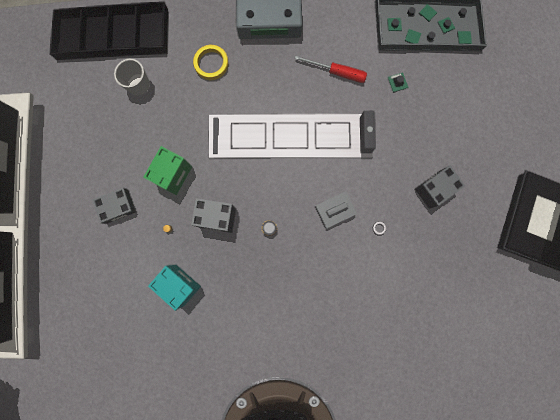

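View pics/side0.png

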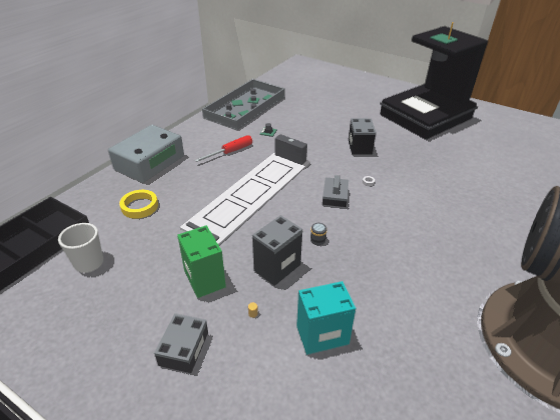

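The top view shows the low box near (115,205), a dark box near (212,215), the lens at (269,229), the flat box at (336,210) and another box at (438,187). The board spans (210–375, 112–158), with the end block on the right, at about (368,132). I'll zoom in on these to read their corners.

Run:
```python
from h import *
a=cv2.imread('pics/top0.png'); b=cv2.imread('pics/side0.png')
z=lambda i,x,y,w,h,s:cv2.resize(i[y:y+h,x:x+w],None,fx=s,fy=s,interpolation=cv2.INTER_CUBIC)
m=np.vstack([np.hstack([z(a,90,180,80,60,5),z(a,180,185,80,60,5)]),np.hstack([z(a,300,180,80,60,5),z(a,405,155,80,60,5)])])
m=cv2.convertScaleAbs(m,alpha=1.5)
for i in range(0,800,50):
    cv2.line(m,(i,0),(i,6),(0,255,255)); cv2.line(m,(i,300),(i,306),(0,255,255))
for j in range(0,600,50):
    cv2.line(m,(0,j),(6,j),(0,255,255)); cv2.line(m,(400,j),(406,j),(0,255,255))
cv2.imwrite('pics/z1.png',m)
K,D,M,o=cam(load('top0'));print(M)
d=load('top0'); print(at(d,[(115,205),(213,215),(269,229),(438,187),(335,210)],0.05), at(d,[(248,135),(290,135),(332,135)],.006))
```

```text
[[-0.022885   -0.99501634  0.09705034]
 [-0.999706    0.02355411  0.00575426]
 [-0.00801152 -0.09689012 -0.99526284]]
[[ 0.48120101  0.32213056  0.05      ]
 [ 0.45625073  0.12067973  0.05      ]
 [ 0.42570688  0.00911356  0.05      ]
 [ 0.50240669 -0.33612355  0.05      ]
 [ 0.46054079 -0.12360343  0.05      ]] [[ 0.62938999  0.05081388  0.006     ]
 [ 0.6270916  -0.03878119  0.006     ]
 [ 0.62512205 -0.12842839  0.006     ]]
```

View pics/z1.png

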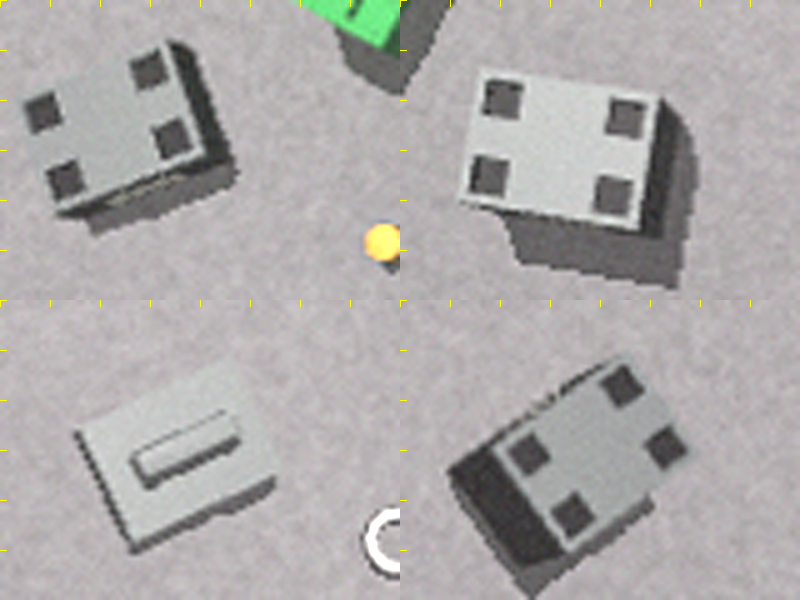

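The crops show all four lids. The low, tall and medium lids have four dark recesses each, and the flat box has its bar. Next I'll fit the poses from the corners and recesses.

```bash
cat > fit.py <<'E'
from h import *
from scipy.optimize import least_squares
H=dict(tall=.095,med=.067,low=.039,flat=.027)
REC=np.array([[-.024,-.015],[-.024,.015],[.024,.015],[.024,-.015]]); COR=np.array([[-.035,-.026],[-.035,.026],[.035,.026],[.035,-.026]])
def order(P):  # ccw, starting such that first edge is short
    c=P-P.mean(0); P=P[np.argsort(np.arctan2(c[:,1],c[:,0]))]
    L=np.linalg.norm(np.roll(P,-1,0)-P,axis=1)
    return P if L[0]>L[1] else np.roll(P,-1,0)
def pose(d,px,z,tmpl):
    W=order(at(d,px,z)[:,:2]); T=np.array([[-1,-1],[1,-1],[1,1],[-1,1]])*abs(tmpl[0])
    c=W.mean(0); Wc=W-c; a=np.arctan2((T[:,0]*Wc[:,1]-T[:,1]*Wc[:,0]).sum(),(T*Wc).sum())
    s=np.sqrt((Wc**2).sum()/(T**2).sum()); a=(a+np.pi/2)%np.pi-np.pi/2
    Rm=np.array([[np.cos(a),-np.sin(a)],[np.sin(a),np.cos(a)]]); 
    res=min(np.abs(Wc-k*T@Rm.T).max() for k in(1,-1))
    return np.r_[c,a,s,res]
E
python3 - <<'E'
from fit import *
d=load('top0'); off={'low':(90,180,0,0),'tall':(180,185,400,0),'flat':(300,180,0,300),'med':(405,155,400,300)}
C=dict(low=[(22,103),(167,40),(205,155),(57,213)],tall=[(481,66),(662,96),(640,228),(462,200)],flat=[(75,432),(232,363),(275,475),(135,552)],med=[(492,448),(630,355),(690,450),(567,552)])
Q=dict(low=[(42,112),(149,71),(173,138),(66,180)],tall=[(503,99),(626,118),(614,194),(489,174)],med=[(529,454),(622,384),(666,446),(573,517)])
np.set_printoptions(precision=4,suppress=True)
for n,o in off.items():
    f=lambda p:(np.array(p,float)-o[2:]+.5)/5-.5+o[:2]
    print(n,'cor',pose(d,f(C[n]),H[n],COR), 'rec',pose(d,f(Q[n]),H[n],REC) if n in Q else '')
# board marks: dark outline contours
g=cv2.cvtColor(d['pixels'],cv2.COLOR_RGB2GRAY)
m=(g[105:165,200:385]>150).astype(np.uint8)
cs,_=cv2.findContours(m,cv2.RETR_CCOMP,cv2.CHAIN_APPROX_NONE)
for c in cs:
    if cv2.contourArea(c)<150: continue
    (u,v),wh,a=cv2.minAreaRect(c); box=cv2.boxPoints(((u,v),wh,a))+[200,105]
    print('contour',u+200,v+105,wh,a); print(at(d,box,.006)[:,:2].tolist())
# lens: dark circle
for p in [(269,229)]: print('lens',at(d,p,.034))
E
```

```text
low cor [ 0.4823  0.3324 -1.2199  0.955   0.0027] rec [ 0.4834  0.3346 -1.2254  1.0081  0.0005]
tall cor [0.4544 0.1164 1.3951 0.9947 0.0008] rec [0.4548 0.1176 1.3918 0.9967 0.0005]
flat cor [ 0.4612 -0.1273 -1.1566  0.9858  0.0035] rec 
med cor [ 0.5044 -0.3421 -0.9877  0.9563  0.0041] rec [ 0.5047 -0.3432 -0.9754  1.0171  0.0008]
contour 290.0 135.5 (23.0, 32.0) 90.0
[[0.6520909691336458, -0.005205564408745436], [0.6504596265053668, -0.07365698875677731], [0.600157677302465, -0.07208044530102967], [0.601775224449168, -0.004099534364374262]]
contour 248.0 135.5 (23.0, 32.0) 90.0
[[0.6545756967926672, 0.08482619962621146], [0.6526466375867515, 0.01619340582516606], [0.6023131611708976, 0.017152638998325316], [0.6041421565899323, 0.08531364372554207]]
contour 332.0 134.5 (23.0, 32.0) 90.0
[[0.6522011084451963, -0.09514567185799412], [0.6508623586796998, -0.16388481130913216], [0.600443540152961, -0.16167566397923153], [0.6018553798471225, -0.09341771446425279]]
contour 285.0 135.5 (43.0, 152.0) 90.0
[[0.6783498833995119, 0.13438018106921198], [0.6703601440686822, -0.19292716875433907
[... 269 characters left out ...]
76536194, 0.08962793795904327]]
contour 332.5 135.0 (37.0, 28.0) 0.0
[[0.5954393578675405, -0.08894626082929732], [0.6567087367076649, -0.09101171160583875], [0.6551725648917587, -0.17055393224630602], [0.5937988624377856, -0.16781234297474498]]
contour 290.0 135.0 (36.0, 28.0) 0.0
[[0.597542472800229, 0.0002430661101470149], [0.6588240731886719, -0.0010679897894677395], [0.6569866724451132, -0.0781524306796693], [0.5957239788240581, -0.07619527326359578]]
contour 215.5 135.5 (37.0, 7.0) 90.0
[[0.6714472969881886, 0.12788909027411627], [0.6709605518349486, 0.11274510395147551], [0.5897193516313455, 0.11321769286596682], [0.5901467212249171, 0.12819296000094907]]
lens [[0.4265 0.0095 0.034 ]]
```

drive_tool:
  motion:
    - [0.0213,-0.0385,0,-0.108,0.085]
    - [0.0213,-0.0385,0,-0.108,0.085]
    - [0.0213,-0.0385,0,-0.108,0.085]
    - [0.0213,-0.0385,0,-0.108,0.085]
    - [0.0213,-0.0385,0,-0.108,0.085]
    - [0.0213,-0.0385,0,-0.108,0.085]
    - [0.0213,-0.0385,0,-0.108,0.085]
    - [0.0213,-0.0385,0,-0.108,0.085]
    - [0.0213,-0.0385,0,-0.108,0.085]
    - [0.0213,-0.0385,0,-0.108,0.085]

```text
time: 1.15
tool_pos: [0.3704, 0.2697, 0.2394]
orientation: [-0.0, 0.79, -0.613, -0.0]
ft_force: [0.2, 0.2, 0.1]
opening: 0.0849
finger_force: 0.0
```

drive_tool:
  motion:
    - [0.0213,-0.0385,0,-0.108,0.085]
    - [0.0213,-0.0385,0,-0.108,0.085]
    - [0.0213,-0.0385,0,-0.108,0.085]
    - [0.0213,-0.0385,0,-0.108,0.085]
    - [0,0,0,0,0.085]
    - [0,0,0,0,0.085]

```text
time: 1.75
tool_pos: [0.4554, 0.1163, 0.2391]
orientation: [-0.0, -0.641, 0.767, 0.0]
ft_force: [-0.7, 0.0, -0.5]
opening: 0.0851
finger_force: 0.0
```

```bash
cat >> h.py <<'E'
def st():
    s=r.state(); q=s['orientation']; M=R.from_quat(np.array(q)[[1,2,3,0]]).as_matrix()
    print('t%.2f'%s['time'],'tcp',np.round(s['tool_pos'],4),'yaw %.4f'%np.arctan2(M[1,0],M[0,0]),'F',np.round(s['ft_force'],1),'open %.4f ff %.1f'%(s['opening'],s['finger_force']))
E
python3 - <<'E'
from h import *
st(); d=grab('wrist','w1'); K,D,M,o=cam(d); print(o,M[:,2])
E
```

```text
t1.75 tcp [0.4554 0.1163 0.2391] yaw -1.7494 F [-0.7  0.  -0.5] open 0.0851 ff 0.0
[0.44345142 0.04952596 0.37616359] [ 0.04670517  0.26143708 -0.96408987]
```

View pics/w1.png

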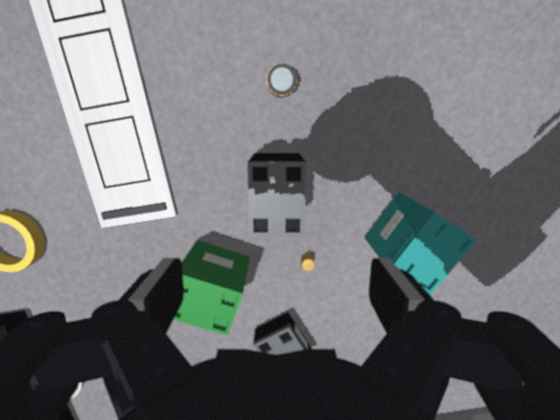

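The wrist view shows the tall box lid, with recesses near (260,174), (293,174), (293,226) and (261,226). The lens top is at (282,80), and two marks are visible at the upper left. I'll compare this with the top-camera estimate.

Run:
```python
from fit import *
np.set_printoptions(precision=4,suppress=True)
d=load('w1')
g=cv2.cvtColor(d['pixels'],cv2.COLOR_RGB2GRAY)
# refine recesses: dark centroid locally
pts=[]
for u,v in [(260,174),(293,174),(293,226),(261,226)]:
    w=g[v-9:v+10,u-9:u+10]; m=(w<(w.min()+.4*(np.percentile(w,85)-w.min()))).astype(np.uint8)
    n,l,s,c=cv2.connectedComponentsWithStats(m); k=l[9,9]; print(s[k],c[k]+[u-9,v-9]); pts.append(c[k]+[u-9,v-9])
print('click',pose(d,[(260,174),(293,174),(293,226),(261,226)],.095,REC)); print('auto',pose(d,pts,.095,REC))
print('lens',at(d,(282,80),.034))
m=(g[0:230,30:180]>140).astype(np.uint8)
cs,_=cv2.findContours(m,cv2.RETR_CCOMP,cv2.CHAIN_APPROX_NONE)
for c in cs:
    if 1000<cv2.contourArea(c)<6000:
        P=at(d,c.reshape(-1,2)+[30.,0],.006)[:,:2]; (x,y),wh,a=cv2.minAreaRect((P*1000).astype(np.float32)); print('rect',x,y,wh,a)
d=load('top0'); 
for u,v in [(2,0)]: pass
s=load('side0'); print('side proj tall recess at top-est',proj(s,np.c_[np.array([.4548,.1176])+REC@R.from_euler('z',1.392).as_matrix()[:2,:2].T,np.full(4,.095)]))
```

```text
[  2   2  14  14 168] [259.7917 173.5536]
[  2   2  15  14 174] [293.2126 173.7816]
[  2   2  14  13 174] [292.3736 225.0862]
[  2   2  14  13 163] [260.0368 225.2883]
click [0.4548 0.1178 1.3995 1.0175 0.0007]
auto [0.455  0.1172 1.3884 1.013  0.0005]
lens [[0.4297 0.0094 0.034 ]]
rect 630.595458984375 49.72636413574219 (71.75325775146484, 53.49749755859375) 89.01300811767578
rect 628.931884765625 -40.87764358520508 (71.44345092773438, 53.41284942626953) 88.94109344482422
rect 630.595458984375 49.63548278808594 (77.54638671875, 59.95072555541992) 88.89924621582031
rect 629.01806640625 -40.95090103149414 (77.62973022460938, 59.81343460083008) 88.855224609375
side proj tall recess at top-est [[281.2301 220.1409]
 [294.0091 228.2145]
 [274.623  242.5576]
 [261.7742 233.8878]]
```

drive_tool:
  motion:
    - [0,0.001,-0.04,0,0.085]
    - [0,0,-0.045,0,0.085]
    - [0,0,-0.045,0,0.085]
    - [0,0,-0.035,0,0.085]
    - [0,0,-0.02,0,0.085]
    - [0,0,-0.005,0,0.085]
    - [0,0,0,0,0.045]
    - [0,0,0,0,0.045]
    - [0,0,0,0,0.045]
    - [0,0,0,0,0.045]
  grip_force: 50

```text
time: 2.8
tool_pos: [0.456, 0.1194, 0.0507]
orientation: [0.001, -0.642, 0.766, -0.0]
ft_force: [-3.3, 2.8, 7.7]
opening: 0.0514
finger_force: 47.1
```

drive_tool:
  motion:
    - [0,0,0,0,0.045]
    - [0,0,0,0,0.045]

```text
time: 3.0
tool_pos: [0.456, 0.1194, 0.0508]
orientation: [0.002, -0.642, 0.766, 0.0]
ft_force: [-4.5, 2.8, 7.5]
opening: 0.0518
finger_force: 47.1
```

drive_tool:
  motion:
    - [0,0,0.02,0,0.045]
    - [0,0,0.04,0,0.045]
    - [0,0,0.04,0,0.045]
    - [0.015,-0.022,0,0.02,0.045]
    - [0.024,-0.035,0,0.024,0.045]
    - [0.024,-0.035,0,0.024,0.045]
    - [0.024,-0.035,0,0.024,0.045]
    - [0.024,-0.035,0,0.024,0.045]
    - [0.024,-0.035,0,0.024,0.045]
    - [0.024,-0.035,0,0.024,0.045]

```text
time: 4.0
tool_pos: [0.6144, -0.1152, 0.1492]
orientation: [0.0, -0.703, 0.711, 0.0]
ft_force: [1.6, -0.1, -4.0]
opening: 0.0518
finger_force: 48.8
```

drive_tool:
  motion:
    - [0.012,-0.015,0,0,0.045]
    - [0,0,0,0,0.045]
    - [0,0,0,0,0.045]

```text
time: 4.3
tool_pos: [0.6254, -0.129, 0.1486]
orientation: [-0.0, -0.702, 0.712, 0.001]
ft_force: [-0.7, -0.1, -4.0]
opening: 0.0515
finger_force: 48.8
```

Run:
```python
from h import *
st(); t=grab('top','t2'); s=grab('side','s2'); w=grab('wrist','w2')
z=lambda d,x,y,ww,h,f:cv2.resize(cv2.cvtColor(d['pixels'],cv2.COLOR_RGB2BGR)[y:y+h,x:x+ww],None,fx=f,fy=f,interpolation=cv2.INTER_CUBIC)
m=np.vstack([np.hstack([z(t,200,90,200,100,2),z(s,180,80,200,100,2)]),np.hstack([z(w,0,0,560,420,.714)[:300],np.zeros((300,400,3),np.uint8)])]); cv2.imwrite('pics/m2.png',m)
```

```text
t4.30 tcp [ 0.6254 -0.129   0.1486] yaw -1.5846 F [-0.7 -0.1 -4. ] open 0.0515 ff 48.8
```

View pics/m2.png

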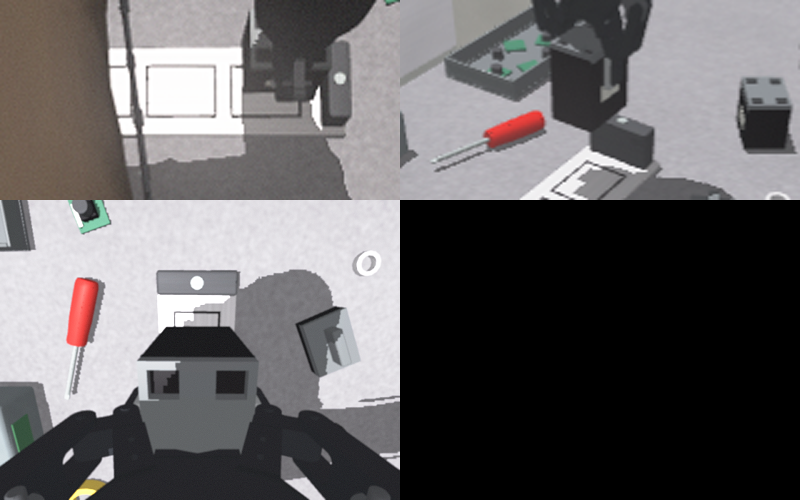

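The wrist view shows the held lid, with front recesses at about (228,255) and (324,256) in full-size pixels and the front edge at row 223. Ahead of it is the front line of the end mark, with corners near (244,155) and (310,155).

Run:
```python
from fit import *
np.set_printoptions(precision=4,suppress=True)
d=load('w2'); st()
g=cv2.cvtColor(d['pixels'],cv2.COLOR_RGB2GRAY)
print('rec',at(d,[(228,255),(324,256)],.193)); print('edge',at(d,[(193,223),(360,223)],.193))
print('mark corners',at(d,[(244,155),(310,155)],.006))
# line rows along columns
for u in (255,275,295): print(u,g[148:170,u])
for v in (165,170): print(v,g[v,236:252],g[v,300:318])
```

```text
t4.45 tcp [ 0.6256 -0.1278  0.1494] yaw -1.5822 F [-0.2  0.2 -4.7] open 0.0514 ff 48.8
rec [[ 0.6404 -0.1551  0.193 ]
 [ 0.6097 -0.1544  0.193 ]]
edge [[ 0.6508 -0.166   0.193 ]
 [ 0.5987 -0.1654  0.193 ]]
mark corners [[ 0.6529 -0.1685  0.006 ]
 [ 0.5946 -0.1678  0.006 ]]
255 [255 255 255 255 255 255 255 255 207 147 248 255 255 255 255 255 255 255
 255 255 255 255]
275 [255 248 195 187 188 187 177 139  79  52 102 159 186 191 190 191 189 189
 190 190 190 188]
295 [186 190 188 188 189 190 187 159  96  43  82 141 181 187 188 189 187 188
 188 186 188 189]
165 [255 255 255 255 255 255 255 239 146 224 255 255 255 255 255 255] [186 188 188 187 171 124  66  69 125 165 182 187 188 188 183 184 186 187]
170 [255 255 255 255 255 255 255 239 147 227 255 255 255 255 255 255] [186 190 188 184 162 110  58  69 128 164 182 186 188 186 185 186 187 188]
```

Run:
```python
from fit import *
np.set_printoptions(precision=4,suppress=True)
d=load('w2')
print(at(d,[(244.2,165),(306.3,165),(275,157),(295,157)],.006))
```

```text
[[ 0.6531 -0.1597  0.006 ]
 [ 0.5978 -0.1591  0.006 ]
 [ 0.6256 -0.1665  0.006 ]
 [ 0.6079 -0.1662  0.006 ]]
```

drive_tool:
  motion:
    - [0.001,0.001,-0.02,0,0.045]
    - [0,0,-0.03,0,0.045]
    - [0,0,-0.02,0,0.045]
    - [0,0,-0.01,0,0.045]
    - [0,0,-0.005,0,0.045]
    - [0,0,-0.003,0,0.045]
    - [0,0,-0.002,0,0.045]
    - [0,0,0,0,0.045]
    - [0,0,0,0,0.045]

```text
time: 5.35
tool_pos: [0.6277, -0.1276, 0.06]
orientation: [0.0, -0.703, 0.711, -0.0]
ft_force: [0.7, -0.2, -3.5]
opening: 0.0515
finger_force: 48.7
```

drive_tool:
  motion:
    - [0,0,-0.002,0,0.045]
    - [0,0,-0.001,0,0.045]
    - [0,0,-0.001,0,0.045]
    - [0,0,0,0,0.045]

```text
time: 5.75
tool_pos: [0.6275, -0.1276, 0.0568]
orientation: [0.0, -0.703, 0.711, -0.0]
ft_force: [-4.1, 1.6, 7.7]
opening: 0.0517
finger_force: 50.1
```

drive_tool:
  motion:
    - [0,0,0,0,0.085]
    - [0,0,0,0,0.085]
    - [0,0,0,0,0.085]
    - [0,0,0.02,0,0.085]
    - [0,0,0.04,0,0.085]
    - [0,0,0.04,0,0.085]
    - [0,0.04,0.04,0,0.085]
    - [0,0.04,0.03,0,0.085]
    - [0,0,0,0,0.085]
    - [0,0,0,0,0.085]

```text
time: 6.75
tool_pos: [0.6276, -0.0512, 0.2216]
orientation: [0.001, -0.703, 0.711, -0.0]
ft_force: [-0.8, -0.6, -0.7]
opening: 0.085
finger_force: 0.0
```

Run:
```python
from h import *
st(); w=grab('wrist','w3'); grab('top','t3')
```

```text
t6.75 tcp [ 0.6276 -0.0512  0.2216] yaw -1.5810 F [-0.8 -0.6 -0.7] open 0.0850 ff 0.0
```

View pics/w3.png

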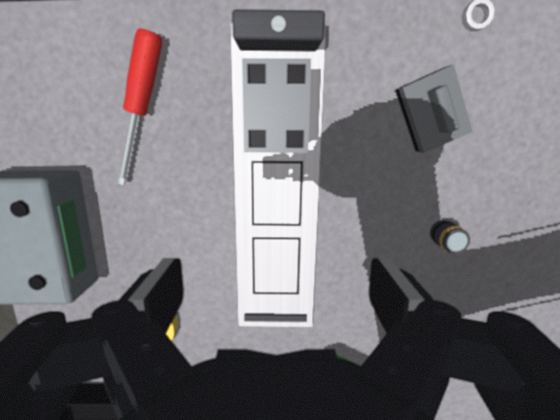

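The tall box stands on the end mark, with recesses at about (257,74), (296,74), (295,138) and (257,138). The middle and far marks are fully in view, at (277,193) and (276,265).

```bash
cat >> fit.py <<'E'
def recs(d,px,z,h=9):
    g=cv2.cvtColor(d['pixels'],cv2.COLOR_RGB2GRAY); pts=[]
    for u,v in px:
        w=g[v-h:v+h+1,u-h:u+h+1]; m=(w<(w.min()+.4*(np.percentile(w,85)-w.min()))).astype(np.uint8)
        n,l,s,c=cv2.connectedComponentsWithStats(m); k=l[h,h]; pts.append(c[k]+[u-h,v-h])
    return pose(d,pts,z,REC)
def marks(d,x0,y0,x1,y1,t=140):
    g=cv2.cvtColor(d['pixels'],cv2.COLOR_RGB2GRAY); m=(g[y0:y1,x0:x1]>t).astype(np.uint8)
    cs,_=cv2.findContours(m,cv2.RETR_CCOMP,cv2.CHAIN_APPROX_NONE)
    for c in cs:
        if 1000<cv2.contourArea(c)<9000:
            P=at(d,c.reshape(-1,2)+[float(x0),y0],.006)[:,:2]; (x,y),wh,a=cv2.minAreaRect((P*1000).astype(np.float32)); print('rect %.1f %.1f'%(x,y),np.round(wh,1),round(a,2))
E
python3 - <<'E'
from fit import *
np.set_printoptions(precision=4,suppress=True)
d=load('w3'); print(recs(d,[(257,74),(296,74),(295,138),(257,138)],.101)); marks(d,235,150,320,325)
d['pixels']=d['pixels'].copy(); marks(d,235,150,320,325,100)
E
```

```text
[ 0.6272 -0.1309  1.5561  1.0103  0.0003]
rect 629.2 50.6 [71.3 53.4] 88.84
rect 627.5 -39.8 [70.5 53.8] 88.87
rect 628.8 50.6 [77.6 59. ] 88.52
```

Run:
```python
from fit import *
np.set_printoptions(precision=3,suppress=True)
d=load('top0'); s=load('side0')
for z in(.02,.1,.2): print(z,at(d,[(498,250),(525,170)],z)[:,:2].tolist(), at(s,[(413,38),(482,58),(380,108),(430,135)],z)[:,:2].tolist())
```

```text
0.02 [[0.370342292069673, -0.47028676554054955], [0.5396950699203832, -0.5443838866604533]] [[0.6558811427002225, -1.1315070651802386], [0.3862982578878895, -1.073785235793764], [0.5350858225241308, -0.5349769201090621], [0.36815603167766575, -0.46880096272390215]]
0.1 [[0.37115055473935116, -0.4319745138995887], [0.5263023372559981, -0.49985825674105144]] [[0.5882447315617937, -0.899732902739767], [0.3552476860895775, -0.8498446625584134], [0.4838428785751231, -0.384159514490536], [0.3395675916050431, -0.32696447941710693]]
0.2 [[0.3721608830764488, -0.3840841993483876], [0.5095614214255166, -0.4442012193417989]] [[0.5036992176387578, -0.6100151996891773], [0.3164344713416875, -0.5699189460142243], [0.41978919863886355, -0.19563775746737833], [0.3038320415142648, -0.14966887528361283]]
```

drive_tool:
  motion:
    - [-0.0154,-0.0365,0,0.0757,0.085]
    - [-0.0154,-0.0365,0,0.0757,0.085]
    - [-0.0154,-0.0365,0,0.0757,0.085]
    - [-0.0154,-0.0365,0,0.0757,0.085]
    - [-0.0154,-0.0365,0,0.0757,0.085]
    - [-0.0154,-0.0365,0,0.0757,0.085]
    - [-0.0154,-0.0365,0,0.0757,0.085]
    - [-0.0154,-0.0365,0,0.0757,0.085]
    - [0,0,0,0,0.085]
    - [0,0,0,0,0.085]

```text
time: 7.85
tool_pos: [0.5024, -0.3457, 0.2191]
orientation: [0.0, 0.882, -0.471, -0.001]
ft_force: [-0.4, -0.5, 0.1]
opening: 0.0853
finger_force: 0.0
```

Run:
```python
from fit import *
st(); w=grab('wrist','w4'); T=np.array([.5047,-.3432]); Rm=R.from_euler('z',-.9754).as_matrix()[:2,:2]
p=proj(w,np.c_[T+REC@Rm.T,np.full(4,.067)]).round().astype(int); print(p); print(recs(w,p,.067))
```

```text
t7.85 tcp [ 0.5024 -0.3457  0.2191] yaw -0.9812 F [-0.4 -0.5  0.1] open 0.0853 ff 0.0
[[287 222]
 [256 222]
 [255 172]
 [288 172]]
[ 5.05263588e-01 -3.44261758e-01 -9.76360454e-01  9.82906971e-01
  7.14104243e-04]
```

View pics/w4.png

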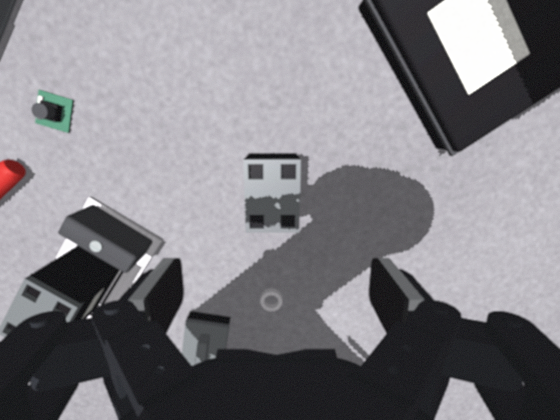

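The medium box is in view, with recesses at (256,172), (288,172), (287,222) and (256,222), which matches the prediction. The space around it is clear, so I'll grasp it.

drive_tool:
  motion:
    - [0.0025,0.0015,-0.035,0.005,0.085]
    - [0,0,-0.045,0,0.085]
    - [0,0,-0.045,0,0.085]
    - [0,0,-0.035,0,0.085]
    - [0,0,-0.02,0,0.085]
    - [0,0,-0.007,0,0.085]
    - [0,0,0,0,0.045]
    - [0,0,0,0,0.045]
    - [0,0,0,0,0.045]
    - [0,0,0,0,0.045]

```text
time: 8.9
tool_pos: [0.5076, -0.3429, 0.0353]
orientation: [-0.0, 0.884, -0.467, 0.001]
ft_force: [0.7, 0.8, 4.7]
opening: 0.0513
finger_force: 52.4
```

drive_tool:
  motion:
    - [0,0,0,0,0.045]
    - [0,0,0,0,0.045]

```text
time: 9.1
tool_pos: [0.5076, -0.3429, 0.0352]
orientation: [-0.0, 0.884, -0.467, 0.001]
ft_force: [-0.4, 3.5, 7.3]
opening: 0.0517
finger_force: 52.8
```

drive_tool:
  motion:
    - [0,0,0.02,0,0.045]
    - [0,0,0.04,0,0.045]
    - [0,0,0.045,0,0.045]
    - [0,0,0.04,0,0.045]
    - [0.01,0.025,0,-0.05,0.045]
    - [0.016,0.04,0,-0.08,0.045]
    - [0.016,0.04,0,-0.08,0.045]
    - [0.016,0.04,0,-0.08,0.045]
    - [0.016,0.04,0,-0.08,0.045]
    - [0.016,0.04,0,-0.08,0.045]

```text
time: 10.1
tool_pos: [0.5965, -0.116, 0.1788]
orientation: [-0.0, 0.756, -0.654, -0.0]
ft_force: [1.1, -0.4, -1.8]
opening: 0.0516
finger_force: 52.9
```

drive_tool:
  motion:
    - [0.016,0.04,0,-0.08,0.045]
    - [0.014,0.038,0,-0.088,0.045]
    - [0,0,0,0,0.045]
    - [0,0,0,0,0.045]

```text
time: 10.5
tool_pos: [0.6262, -0.0386, 0.1783]
orientation: [-0.0, -0.701, 0.713, 0.0]
ft_force: [-0.6, -0.1, -2.2]
opening: 0.0512
finger_force: 52.9
```

Run:
```python
from fit import *
np.set_printoptions(precision=4,suppress=True)
st(); w=grab('wrist','w5'); z=r.state()['tool_pos'][2]-.0352+.067; print(z)
p=proj(w,np.r_[np.c_[np.array([.627,-.04])+REC@R.from_euler('z',-1.59).as_matrix()[:2,:2].T,np.full(4,z)]]).round(); print(p)
```

```text
t10.50 tcp [ 0.6262 -0.0386  0.1783] yaw -1.5880 F [-0.6 -0.1 -2.2] open 0.0512 ff 52.9
0.2101895623854417
[[311. 358.]
 [236. 357.]
 [232. 246.]
 [316. 246.]]
```

View pics/w5.png

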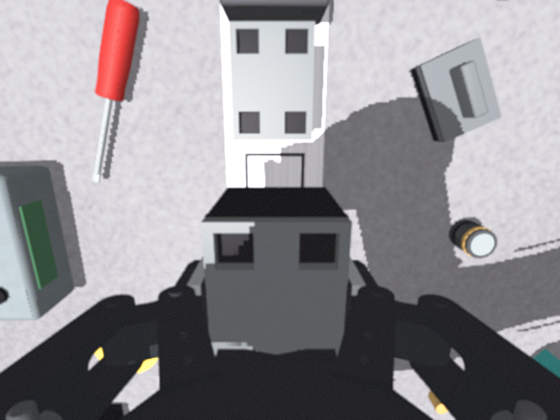

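The held lid's front recesses are at (234,248) and (318,249). The middle mark's front line is at row 155, with its side lines at columns 247 and 303.

Run:
```python
from fit import *
np.set_printoptions(precision=4,suppress=True)
d=load('w5'); a=at(d,[(234,248),(318,249)],.2102)[:,:2]; print('box',a.mean(0)+[0,.024])
b=at(d,[(247,170),(303.5,170),(275,155.5)],.006)[:,:2]; print('mark',b, (b[0,0]+b[1,0])/2+.0005, b[2,1]+.037)
g=cv2.cvtColor(d['pixels'],cv2.COLOR_RGB2GRAY);print(g[170,240:254],g[170,296:312],g[148:164,275],g[148:164,260])
print(recs(d,[(247,41),(297,41),(295,122),(249,122)],.101,12))
```

```text
box [ 0.6257 -0.0389]
mark [[ 0.6541 -0.0618]
 [ 0.5983 -0.0608]
 [ 0.6262 -0.0755]] 0.6266917429968195 -0.03850327211594066
[255 255 255 255 255 227 146 207 255 255 255 255 255 255] [183 183 183 183 169 123  62  82 145 169 180 185 187 186 182 183] [255 255 255 255 255 223 128 194 255 255 255 255 255 243 205 185] [255 255 255 255 255 225 139 201 255 255 255 255 255 255 255 255]
[ 0.6271 -0.1309  1.5568  0.9999  0.0007]
```

drive_tool:
  motion:
    - [0.0015,-0.001,-0.03,0,0.045]
    - [0,0,-0.04,0,0.045]
    - [0,0,-0.03,0,0.045]
    - [0,0,-0.02,0,0.045]
    - [0,0,-0.01,0,0.045]
    - [0,0,-0.005,0,0.045]
    - [0,0,-0.001,0,0.045]
    - [0,0,0,0,0.045]

```text
time: 11.35
tool_pos: [0.6287, -0.0409, 0.0437]
orientation: [0.001, -0.7, 0.714, -0.0]
ft_force: [0.3, 0.4, -2.0]
opening: 0.0516
finger_force: 53.0
```

drive_tool:
  motion:
    - [-0.001,0.001,-0.001,0,0.045]
    - [0,0,-0.001,0,0.045]
    - [0,0,-0.001,0,0.045]
    - [0,0,-0.0005,0,0.045]
    - [0,0,0,0,0.045]

```text
time: 11.85
tool_pos: [0.6274, -0.0394, 0.0412]
orientation: [0.001, -0.7, 0.714, -0.0]
ft_force: [-4.4, 1.6, 11.8]
opening: 0.0512
finger_force: 54.6
```

drive_tool:
  motion:
    - [0,0,0,0,0.085]
    - [0,0,0,0,0.085]
    - [0,0,0,0,0.085]
    - [0,0,0.02,0,0.085]
    - [0,0,0.04,0,0.085]
    - [0,0,0.04,0,0.085]
    - [-0.015,0.04,0.04,0.04,0.085]
    - [-0.015,0.04,0.04,0.04,0.085]
    - [0,0,0,0,0.085]

```text
time: 12.75
tool_pos: [0.6032, 0.0318, 0.2133]
orientation: [-0.004, 0.73, -0.684, 0.002]
ft_force: [-0.2, -0.9, 0.8]
opening: 0.085
finger_force: 0.0
```

Run:
```python
from fit import *
np.set_printoptions(precision=4,suppress=True)
st(); w=grab('wrist','w6')
for c,z in (((.627,-.039),.073),((.627,-.131),.101)):
    p=proj(w,np.c_[np.array(c)+REC@R.from_euler('z',-1.59).as_matrix()[:2,:2].T,np.full(4,z)]).round().astype(int); print(p.tolist(),recs(w,p,z,9))
marks(w,200,100,400,330); marks(w,200,100,400,330,100)
```

```text
t12.75 tcp [0.6032 0.0318 0.2133] yaw -1.5057 F [-0.2 -0.9  0.8] open 0.0850 ff 0.0
[[270, 147], [235, 144], [238, 85], [275, 88]] [ 0.6276 -0.0398  1.5517  1.0137  0.0004]
[[277, 18], [234, 15], [238, -65], [283, -61]] [ 0.6267 -0.1303  1.5579  0.9863  0.0008]
rect 629.4 49.9 [71.8 53.6] 88.94
```

drive_tool:
  motion:
    - [-0.0143,0.0368,0,0.0356,0.085]
    - [-0.0143,0.0368,0,0.0356,0.085]
    - [-0.0143,0.0368,0,0.0356,0.085]
    - [-0.0143,0.0368,0,0.0356,0.085]
    - [-0.0143,0.0368,0,0.0356,0.085]
    - [-0.0143,0.0368,0,0.0356,0.085]
    - [-0.0143,0.0368,0,0.0356,0.085]
    - [-0.0143,0.0368,0,0.0356,0.085]
    - [0,0,0,0,0.085]
    - [0,0,0,0,0.085]

```text
time: 13.8
tool_pos: [0.4865, 0.3232, 0.2062]
orientation: [0.001, 0.818, -0.575, -0.0]
ft_force: [0.1, -0.4, 0.4]
opening: 0.0853
finger_force: 0.0
```

Run:
```python
from fit import *
np.set_printoptions(precision=4,suppress=True)
st(); w=grab('wrist','w7')
p=proj(w,np.c_[np.array([.4834,.3346])+REC@R.from_euler('z',-1.2254).as_matrix()[:2,:2].T,np.full(4,.039)]).round().astype(int); print(p.tolist(),recs(w,p,.039,9))
```

```text
t13.80 tcp [0.4865 0.3232 0.2062] yaw -1.2244 F [ 0.1 -0.4  0.4] open 0.0853 ff 0.0
[[289, 228], [260, 228], [259, 181], [290, 181]] [ 0.4831  0.3344 -1.2266  0.9764  0.0016]
```

View pics/w7.png

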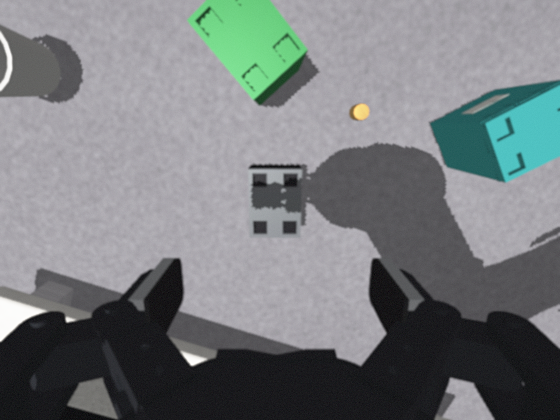

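The low box's recesses are at (260,180), (290,180), (289,227) and (260,227), as predicted. The lookalikes are clear of the fingers.

drive_tool:
  motion:
    - [-0.003,0.011,-0.035,0,0.085]
    - [0,0,-0.045,0,0.085]
    - [0,0,-0.045,0,0.085]
    - [0,0,-0.035,0,0.085]
    - [0,0,-0.02,0,0.085]
    - [0,0,-0.007,0,0.085]
    - [0,0,-0.003,0,0.085]
    - [0,0,0,0,0.085]

```text
time: 14.65
tool_pos: [0.4847, 0.3339, 0.0181]
orientation: [-0.0, 0.818, -0.575, 0.0]
ft_force: [-0.4, -0.0, 0.4]
opening: 0.0851
finger_force: 0.0
```

drive_tool:
  motion:
    - [-0.001,0,-0.002,0,0.045]
    - [0,0,0,0,0.045]
    - [0,0,0,0,0.045]
    - [0,0,0,0,0.045]
    - [0,0,0,0,0.045]
    - [0,0,0,0,0.045]

```text
time: 15.25
tool_pos: [0.4834, 0.3346, 0.0167]
orientation: [-0.001, 0.818, -0.575, 0.0]
ft_force: [-1.0, -1.4, 6.3]
opening: 0.0513
finger_force: 52.1
```

drive_tool:
  motion:
    - [0,0,0.02,0,0.045]
    - [0,0,0.04,0,0.045]
    - [0,0,0.045,0,0.045]
    - [0,0,0.045,0,0.045]
    - [0.01,-0.02,0,-0.028,0.045]
    - [0.02,-0.039,0,-0.048,0.045]
    - [0.02,-0.039,0,-0.048,0.045]
    - [0.02,-0.039,0,-0.048,0.045]
    - [0.02,-0.039,0,-0.048,0.045]
    - [0.02,-0.039,0,-0.048,0.045]

```text
time: 16.25
tool_pos: [0.5932, 0.1175, 0.1656]
orientation: [-0.0, 0.733, -0.68, -0.0]
ft_force: [1.6, 0.8, -1.0]
opening: 0.0512
finger_force: 53.0
```

drive_tool:
  motion:
    - [0.02,-0.039,0,-0.048,0.045]
    - [0.0155,-0.03,0,-0.048,0.045]
    - [0,0,0,0,0.045]
    - [0,0,0,0,0.045]

```text
time: 16.65
tool_pos: [0.6283, 0.0492, 0.165]
orientation: [-0.0, -0.7, 0.714, 0.0]
ft_force: [-0.5, -0.6, -1.9]
opening: 0.0514
finger_force: 53.0
```

Run:
```python
from fit import *
np.set_printoptions(precision=4,suppress=True)
st(); w=grab('wrist','w8'); z=r.state()['tool_pos'][2]-.0167+.039
t=r.state()['tool_pos']; g=cv2.cvtColor(w['pixels'],cv2.COLOR_RGB2GRAY)
p=proj(w,np.c_[np.array(t[:2])+REC[2:]@R.from_euler('z',-1.59).as_matrix()[:2,:2].T,np.full(2,z)]).round().astype(int); print(z,p)
pts=[]
for u,v in p:
    h=20; ww=g[v-h:v+h+1,u-h:u+h+1]; m=(ww<55).astype(np.uint8); n,l,s,c=cv2.connectedComponentsWithStats(m); print(s,c+[u-h,v-h])
cv2.imwrite('pics/z8.png',cv2.resize(cv2.cvtColor(w['pixels'],cv2.COLOR_RGB2BGR)[130:330,175:375],None,fx=3,fy=3))
```

```text
t16.65 tcp [0.6283 0.0492 0.165 ] yaw -1.5911 F [-0.5 -0.6 -1.9] open 0.0514 ff 53.0
0.1875033023540435 [[238 242]
 [315 241]]
[[   0    0   41   41 1339]
 [   2    1   35   27  342]] [[237.8133 242.2554]
 [238.731  241.    ]]
[[  0   0  41  41 728]
 [  3   0  34  29 953]] [[315.9025 248.7363]
 [314.3106 235.0902]]
```

View pics/z8.png

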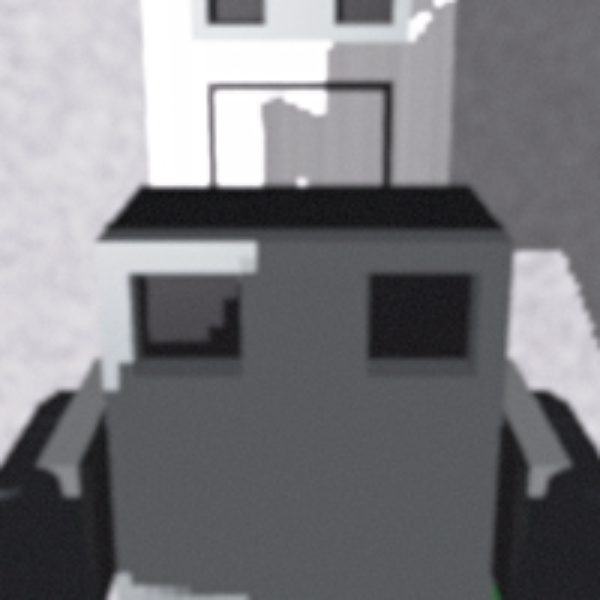

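The held low lid's front edge is at about row 208, with recess centres near (237,237) and (315,237). The far mark's front line is at row 159, with its sides at columns 245.7 and 304.

Run:
```python
from fit import *
np.set_printoptions(precision=4,suppress=True)
d=load('w8'); z=.1875
print('recs',at(d,[(237,237.5),(315,237.5)],z)[:,:2].mean(0)+[0,.024],'edge',at(d,[(209,208.5),(343.5,208.5)],z)[:,:2])
print('edgebevel lo',at(d,[(209,206)],z)[:,:2])
b=at(d,[(245.7,175),(304,175),(275,159)],.006)[:,:2]; print(b,b[:2,0].mean()+.0005,b[2,1]+.037)
```

```text
recs [0.6277 0.0483] edge [[0.6527 0.0121]
 [0.6019 0.0132]]
edgebevel lo [[0.6527 0.0112]]
[[0.6562 0.0287]
 [0.6009 0.0299]
 [0.6281 0.0142]] 0.6290812736259053 0.051238777260045804
```

drive_tool:
  motion:
    - [0.001,0.0025,-0.03,0,0.045]
    - [0,0,-0.04,0,0.045]
    - [0,0,-0.03,0,0.045]
    - [0,0,-0.02,0,0.045]
    - [0,0,-0.012,0,0.045]
    - [0,0,-0.006,0,0.045]
    - [0,0,-0.002,0,0.045]
    - [0,0,0,0,0.045]

```text
time: 17.5
tool_pos: [0.63, 0.053, 0.0263]
orientation: [0.001, -0.701, 0.713, -0.0]
ft_force: [0.0, -0.8, -1.6]
opening: 0.0513
finger_force: 53.0
```

drive_tool:
  motion:
    - [-0.0005,-0.001,-0.002,0,0.045]
    - [0,0,-0.001,0,0.045]
    - [0,0,-0.0015,0,0.045]
    - [0,0,0,0,0.045]

```text
time: 17.9
tool_pos: [0.6294, 0.0516, 0.0227]
orientation: [0.0, -0.701, 0.714, -0.0]
ft_force: [-3.9, 0.8, 8.2]
opening: 0.0514
finger_force: 54.3
```

drive_tool:
  motion:
    - [0,0,0,0,0.085]
    - [0,0,0,0,0.085]
    - [0,0,0,0,0.085]
    - [0,0,0.02,0,0.085]
    - [0,0,0.04,0,0.085]
    - [0,0,0.045,0,0.085]
    - [0,0.035,0.045,0,0.085]
    - [0,0.035,0.045,0,0.085]
    - [0,0,0,0,0.085]
    - [0,0,0,0,0.085]

```text
time: 18.9
tool_pos: [0.6293, 0.114, 0.2061]
orientation: [0.001, -0.701, 0.713, -0.0]
ft_force: [0.4, -0.3, -0.8]
opening: 0.0847
finger_force: 0.0
```

Run:
```python
from fit import *
np.set_printoptions(precision=4,suppress=True)
st(); w=grab('wrist','w9')
for c,z in (((.629,.0505),.045),((.6275,-.04),.073),((.627,-.131),.101)):
    p=proj(w,np.c_[np.array(c)+REC@R.from_euler('z',-1.59).as_matrix()[:2,:2].T,np.full(4,z)]).round().astype(int)
    try: print(p.tolist(),recs(w,p,z,9))
    except Exception as e: print(p.tolist(),e)
```

```text
t18.90 tcp [0.6293 0.114  0.2061] yaw -1.5882 F [ 0.4 -0.3 -0.8] open 0.0847 ff 0.0
[[291, 154], [259, 154], [259, 100], [292, 100]] [0.6289 0.0504 1.5469 1.0307 0.0017]
[[294, 40], [256, 40], [255, -32], [295, -32]] [ 0.6272 -0.04    1.5661  1.0077  0.0007]
[[297, -132], [249, -132], [247, -231], [298, -231]] [ 0.6271 -0.1305  1.5438  0.9705  0.0014]
```

View pics/w9.png

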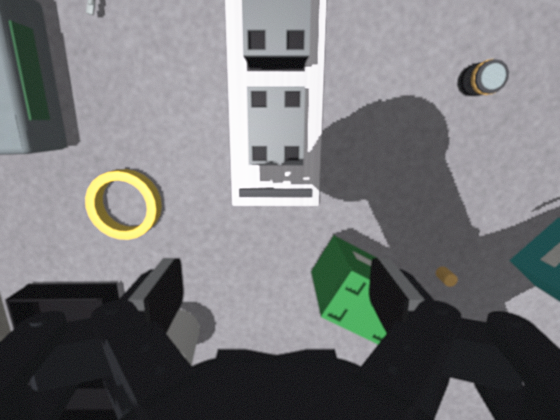

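The low box sits in its outline, with recesses at (258,99), (292,99), (292,153) and (259,153), and it measures (0.629, 0.050). Next is the flat box.

drive_tool:
  motion:
    - [-0.021,-0.0305,0,0.054,0.085]
    - [-0.021,-0.0305,0,0.054,0.085]
    - [-0.021,-0.0305,0,0.054,0.085]
    - [-0.021,-0.0305,0,0.054,0.085]
    - [-0.021,-0.0305,0,0.054,0.085]
    - [-0.021,-0.0305,0,0.054,0.085]
    - [-0.021,-0.0305,0,0.054,0.085]
    - [-0.021,-0.0305,0,0.054,0.085]
    - [0,0,0,0,0.06]
    - [0,0,0,0,0.06]

```text
time: 19.95
tool_pos: [0.4599, -0.1321, 0.2041]
orientation: [0.0, 0.836, -0.548, -0.001]
ft_force: [0.6, -0.8, 0.3]
opening: 0.0603
finger_force: 0.0
```

Run:
```python
from h import *
st(); w=grab('wrist','w10'); T=np.array([.4612,-.1273])
print(proj(w,[[.4612,-.1273,.027],[.4612,-.1273,.046]]))
u,v=proj(w,[[.4612,-.1273,.027]])[0].astype(int); print(u-70,v-60)
cv2.imwrite('pics/z10.png',cv2.resize(cv2.cvtColor(w['pixels'],cv2.COLOR_RGB2BGR)[v-60:v+60,u-70:u+70],None,fx=5,fy=5,interpolation=cv2.INTER_CUBIC))
```

```text
t19.95 tcp [ 0.4599 -0.1321  0.2041] yaw -1.1603 F [ 0.6 -0.8  0.3] open 0.0603 ff 0.0
[[272.23971301 195.06345487]
 [272.05996311 199.4539579 ]]
202 135
```

View pics/z10.png

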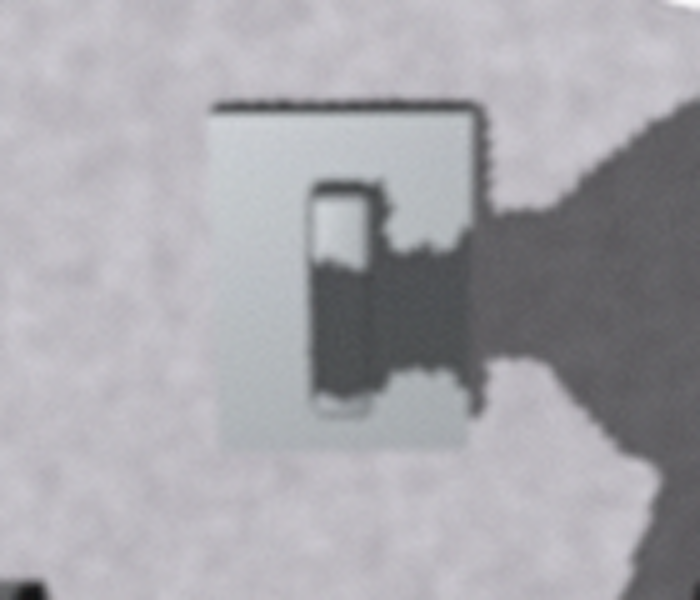

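The crop shows the flat lid's corners at (210,110), (476,108), (470,450) and (217,450), and the bar top from (313,195) to (367,414).

Run:
```python
from fit import *
np.set_printoptions(precision=4,suppress=True)
d=load('w10'); f=lambda p:(np.array(p,float)+.5)/5-.5+[202,135]
print('lid',pose(d,f([(210,110),(476,108),(470,450),(217,450)]),.027,COR)); b=at(d,f([(313,196),(368,194),(366,414),(317,414)]),.046); print('bar',pose(d,f([(313,196),(368,194),(366,414),(317,414)]),.046,COR), np.ptp(b,0))
s=load('side0'); print(proj(s,np.c_[np.array([.461,-.128])+COR@R.from_euler('z',-1.157).as_matrix()[:2,:2].T,np.full(4,.027)]))
```

```text
lid [ 0.4645 -0.1299 -1.1612  1.0158  0.0008]
bar [ 0.4646 -0.1297 -1.1581  0.5085  0.0248] [0.0263 0.0438 0.    ]
[[348.8892 199.2187]
 [324.1692 196.5723]
 [326.8436 177.2297]
 [350.2394 179.6136]]
```

drive_tool:
  motion:
    - [0.0045,0.0025,-0.035,0,0.05]
    - [0,0,-0.045,0,0.05]
    - [0,0,-0.04,0,0.05]
    - [0,0,-0.025,0,0.05]
    - [0,0,-0.015,0,0.04]
    - [0,0,-0.005,0,0.03]
    - [0,0,0,0,0.025]
    - [0,0,0,0,0.025]
  grip_force: 40

```text
time: 20.8
tool_pos: [0.4663, -0.1283, 0.0404]
orientation: [-0.0, 0.837, -0.547, 0.0]
ft_force: [0.6, -0.7, 0.1]
opening: 0.0248
finger_force: 0.0
```

drive_tool:
  motion:
    - [-0.0015,-0.0015,-0.002,0,0.025]
    - [0,0,-0.001,0,0.025]
    - [0,0,0,0,0.005]
    - [0,0,0,0,0.005]
    - [0,0,0,0,0.005]
    - [0,0,0,0,0.005]

```text
time: 21.4
tool_pos: [0.4643, -0.13, 0.0373]
orientation: [-0.0, 0.837, -0.547, 0.0]
ft_force: [-0.1, 0.0, 3.8]
opening: 0.0113
finger_force: 43.7
```

drive_tool:
  motion:
    - [0,0,0.015,0,0.005]
    - [0,0,0.035,0,0.005]
    - [0,0,0.04,0,0.005]
    - [0,0,0.03,0,0.005]
    - [0.0185,0.02,0,-0.05,0.005]
    - [0.0275,0.03,0,-0.074,0.005]
    - [0.0275,0.03,0,-0.074,0.005]
    - [0.0275,0.03,0,-0.074,0.005]
    - [0.0275,0.03,0,-0.074,0.005]
    - [0.0275,0.03,0,-0.074,0.005]

```text
time: 22.4
tool_pos: [0.6204, 0.0412, 0.1563]
orientation: [-0.0, -0.704, 0.711, 0.0]
ft_force: [1.4, -0.5, -0.9]
opening: 0.0108
finger_force: 43.0
```

drive_tool:
  motion:
    - [0.009,0.0105,0,-0.012,0.005]
    - [0,0,0,0,0.005]
    - [0,0,0,0,0.005]
    - [0,0,0,0,0.005]

```text
time: 22.8
tool_pos: [0.6281, 0.0496, 0.1568]
orientation: [-0.0, -0.7, 0.714, 0.0]
ft_force: [-0.7, -0.5, -1.4]
opening: 0.0108
finger_force: 43.0
```

Run:
```python
from fit import *
np.set_printoptions(precision=4,suppress=True)
st(); w=grab('wrist','w11'); t=r.state()['tool_pos']
z=t[2]-.0373+.027; print(z); Rm=R.from_euler('z',-1.589).as_matrix()[:2,:2]
print(proj(w,np.c_[t[:2]+COR@Rm.T,np.full(4,z)])); print(proj(w,np.c_[np.array([.629,.0504])+COR@Rm.T,np.full(4,.045)]))
cv2.imwrite('pics/z11.png',cv2.resize(cv2.cvtColor(w['pixels'],cv2.COLOR_RGB2BGR)[130:330,150:400],None,fx=3,fy=3,interpolation=cv2.INTER_CUBIC))
```

```text
t22.80 tcp [0.6281 0.0496 0.1568] yaw -1.5896 F [-0.7 -0.5 -1.4] open 0.0108 ff 43.0
0.14676796294088768
[[323.6715 320.6345]
 [227.1286 320.7469]
 [220.9327 193.7086]
 [329.5744 193.6178]]
[[305.1207 249.0043]
 [243.9729 249.0636]
 [241.5383 166.7479]
 [307.2524 166.6969]]
```

View pics/z11.png

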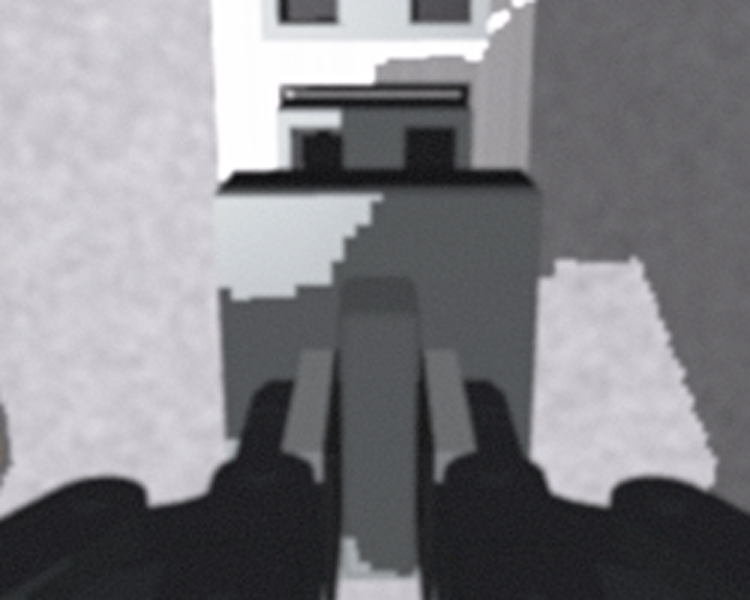

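The flat box is held level. Its front edge runs from (222,194) to (330,193), close to the prediction, and the low box's lid shows beneath with its front edge at row 166. I'll lower to just above the lid and correct there.

drive_tool:
  motion:
    - [0,0,-0.02,0,0.005]
    - [0,0,-0.025,0,0.005]
    - [0,0,-0.015,0,0.005]
    - [0,0,-0.008,0,0.005]
    - [0,0,0,0,0.005]
    - [0,0,0,0,0.005]

```text
time: 23.45
tool_pos: [0.6294, 0.0502, 0.0898]
orientation: [0.0, -0.7, 0.714, -0.0]
ft_force: [0.2, 0.1, -0.7]
opening: 0.011
finger_force: 43.0
```

Run:
```python
from h import *
st(); w=grab('wrist','w12'); s=grab('side','s12')
z=lambda d,x,y,ww,h,f:cv2.resize(cv2.cvtColor(d['pixels'],cv2.COLOR_RGB2BGR)[y:y+h,x:x+ww],None,fx=f,fy=f,interpolation=cv2.INTER_CUBIC)
cv2.imwrite('pics/m12.png',np.hstack([z(w,190,170,170,150,2.6)[:390],z(s,170,160,100,110,3.5455)[:390]]))
```

```text
t23.45 tcp [0.6294 0.0502 0.0898] yaw -1.5894 F [ 0.2  0.1 -0.7] open 0.0110 ff 43.0
```

View pics/m12.png

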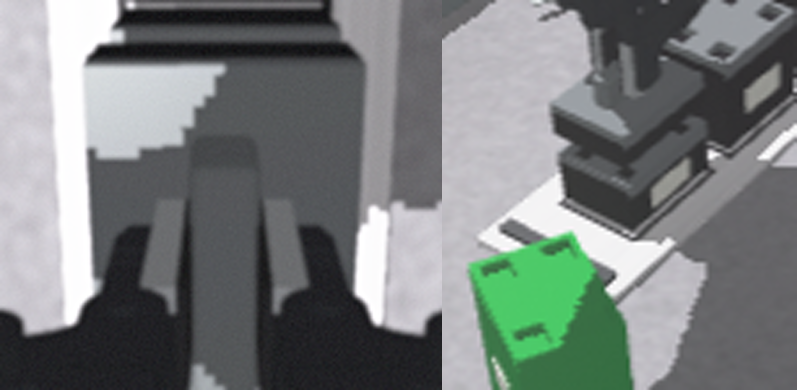

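The flat box hovers square over the low box, and the left and right overhangs match. I'll lower it in small steps.

drive_tool:
  motion:
    - [0,0,-0.004,0,0.005]
    - [0,0,-0.002,0,0.005]
    - [0,0,-0.002,0,0.005]
    - [0,0,-0.001,0,0.005]
    - [0,0,0,0,0.005]

```text
time: 24.05
tool_pos: [0.6289, 0.0504, 0.0797]
orientation: [-0.0, -0.701, 0.714, 0.0]
ft_force: [-0.6, -0.8, -2.6]
opening: 0.0108
finger_force: 43.0
```

drive_tool:
  motion:
    - [0,0,-0.001,0,0.005]
    - [0,0,-0.001,0,0.005]
    - [0,0,-0.001,0,0.005]
    - [0,0,0,0,0.005]

```text
time: 24.45
tool_pos: [0.6292, 0.0505, 0.0774]
orientation: [0.0, -0.701, 0.714, -0.0]
ft_force: [-1.3, 0.3, 2.0]
opening: 0.0103
finger_force: 43.5
```

It's seated: the TCP is at 0.0774 against 0.0773 expected. I'll release and retreat.

drive_tool:
  motion:
    - [0,0,0,0,0.03]
    - [0,0,0,0,0.04]
    - [0,0,0,0,0.04]
    - [0,0,0.02,0,0.04]
    - [0,0,0.04,0,0.04]
    - [0,0,0.04,0,0.04]
    - [0,0.035,0.04,0,0.04]
    - [0,0.04,0.02,0,0.04]
    - [0,0,0,0,0.04]
    - [0,0,0,0,0.04]

```text
time: 25.45
tool_pos: [0.6289, 0.1244, 0.2349]
orientation: [0.0, -0.701, 0.713, 0.0]
ft_force: [-0.6, -0.8, -0.8]
opening: 0.04
finger_force: 0.0
```

Run:
```python
from h import *
st(); w=grab('wrist','w13'); s=grab('side','s13')
z=lambda d,x,y,ww,h,f:cv2.resize(cv2.cvtColor(d['pixels'],cv2.COLOR_RGB2BGR)[y:y+h,x:x+ww],None,fx=f,fy=f,interpolation=cv2.INTER_CUBIC)
cv2.imwrite('pics/m13.png',np.hstack([z(w,180,0,200,280,2)[:550],z(s,160,110,160,220,2.5)[:550]]) if 0 else np.hstack([z(w,180,0,200,275,2),z(s,160,110,160,220,2.5)]))
print('lens',proj(w,[[.4285,.0094,.034]]))
```

```text
t25.45 tcp [0.6289 0.1244 0.2349] yaw -1.5878 F [-0.6 -0.8 -0.8] open 0.0400 ff 0.0
lens [[474.25883231  70.65323706]]
```

View pics/m13.png

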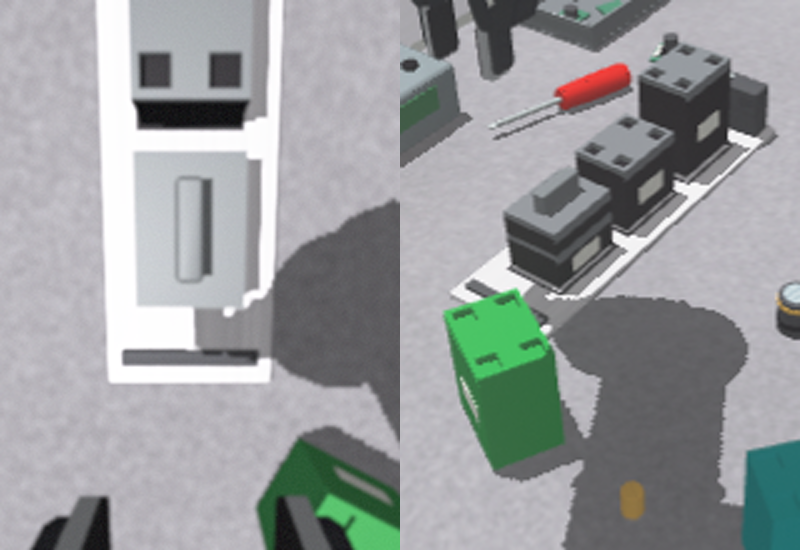

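The picture shows tall, medium and low in line from the block. The flat box is seated level on the low one, the lens is upright, and the gripper is clear.

```bash
python3 -c "
from bench import r
print(r.hand_in())"
```

```text
the job is handed in; nothing more can be done
None
```

The job is handed in at about 25 s of the 102 s: the tall, medium and low boxes stand on their marks in order from the end block, each within about 2 mm of centre as measured, the flat box is seated on the low one, and the lens barrel was not touched.

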